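# Mesh a splined polishing bob in the spindle and hold it home

### The job

Take the square-shouldered polishing bob out of the wooden rack, turn it until its cross splines mesh with the socket on top of the bench polisher, and push it down against the ejector spring until it is fully home, its collar seated on the spindle nose. Finish while still holding it pressed home there, ready for locking: do not let go or ease off. Leave the other bobs, the tools and everything else on the bench where they are.

Things in the scene. Friction and masses are not known exactly. Their poses are not given: they have to be found in the camera images.
- bob_block (a point): The bob to fit; the only one of three with a square block. This point: centre of its steel block, 28 x 28 mm, 22 mm tall, sides along its x and y axes; grip it by two opposite sides. z up. A grey felt dome (radius 11.5, 14 mm tall) sits on the block; under it a collar, radius 18 mm, 6 mm thick, underside 17 mm below this point. 0.18 kg. Starts upright in any hole of the rack, at any turn.
- bob_tip (a point): Lower end of the same bob's splined stem, 47 mm below bob_block, on its axis. The stem, 30 mm long below the collar, is a cross of two bars, each 20 mm across and 6 mm thick, along the bob's own x and y axes (parallel to the block's sides, so a quarter turn is the same); the last 4 mm taper to 17 x 4 mm.
- socket (a point): Centre of the socket's mouth, in the top face of the square steel spindle nose (40 x 40 mm), 114 mm above the table. z up. The hole is a cross: two slots 23 mm long, 9 mm wide, along this point's x and y axes and the nose's sides, 44 mm deep (1.5 mm clearance on each side of the stem). The bob is home when its collar sits on this face: bob_block is then 17 mm above this point.
- polisher: Grey bench polisher, housing 160 x 200 mm (x, y), 70 mm tall, fixed; origin at the centre of its underside. The spindle nose with the socket stands 44 mm above the middle of its top. The spindle is stiff to turn (0.2 N m) and stays at the angle where it stands, which differs from the housing's.
- ejector (a joint): Spring ejector, a brass pin of radius 4 mm in the middle of the socket, its top 16 mm below the mouth at rest. Value: metres pushed down, 0 at rest, about 0.014 when the bob is home, stop at 0.016. It pushes back with 4 N at 0 rising to 11 N at 0.014, so the bob rises again if it is not held down.
- rack: Wooden rack, a block 70 x 260 x 45 mm tall, long along its y axis, fixed to the table; origin at the centre of its underside. Three round holes of 28 mm, 38 mm deep, on its top at y = -85, 0 and +85 mm.
- drum_mid (a point): Bystander: round drum-shaped felt bob, radius 16 mm (collar 18 mm), standing 38 mm out of a hole of the rack; this point is 20 mm above the rack's top.
- cone_mid (a point): Bystander: cone-shaped felt bob, radius 17 mm at the foot (collar 18 mm), standing 44 mm out of a hole of the rack; this point is 20 mm above the rack's top.
- punch_wide: Bystander: dark steel chasing punch, lying, 114 mm long, 8 mm thick, origin under its bar, beside the rack on the robot's side.
- punch_fine: Bystander: thinner-tipped steel chasing punch, lying, 114 mm long, 8 mm thick, origin under its bar, between rack and polisher or in front of them.
- wax_jar: Bystander: amber glass jar with a metal cap, radius 27 mm, 55 mm tall, standing by the polisher on the robot's side; origin at the centre of its underside.
- hammer: Bystander: small hammer, 230 mm long, origin on its underside, lying near the robot.
- pitch_bowl: Bystander: earthenware bowl, radius 60 mm, 40 mm tall, at the back of the bench; origin at the centre of its underside.
- bronze_deer: Bystander: small bronze deer on a base 85 x 45 mm, 102 mm tall, at the back of the bench; origin at the centre of its underside.
Mind the look-alikes: they are no part of the job. Leave any blue or pink look-alike of the part that bears bob_block alone.

How it is judged:
By the outcome, as a careful person would: the job done as asked, in the order asked, and still so for the second after the job is handed in, while the arm keeps its last pose, push and grip.
It also fails if it takes over 45 s, if anything falls off the work surface, if the arm or the gripper's body presses on something with over 40 N, if the wrist force passes 120 N, or if a joint passes its speed limit or range.

### The arm

A 6-joint arm with a two-finger parallel gripper is mounted at the origin on the work surface. World frame = base frame: x ahead of the robot, y to its left, z up, the work surface at z = 0. Lengths are in mm, angles in rad, forces in N, time in s.
With the tool pointing down it reaches from about 325 to 1000 mm from the base axis. Payload 5.1 kg.
Tool frame: the origin (TCP) lies at the very end of the fingers, on their centre line; the grasp point (between the pads) lies 19 mm behind it (bot.grasp_offset is the distance from the TCP to the grasp point, in mm); z points along the fingers, y is the direction in which the jaws open and shut (so a half turn about z gives the same grasp; the last joint's range is limited). The gripper opens to 85 mm and grips with 20 to 120 N. Pads are 22 mm wide; open, the fingers measure 114 mm over their backs; the gripper's body (76 mm by 85 mm) begins 54 mm behind the grasp point. The pads swing forward as they close: fully open they stand 13 mm farther back than shut.
Start: joints at [-1.312, 0.124, 1.65, -0, 1.367, -0.083], TCP at [217.837, -612.398, 231.322] pointing down, gripper open.
Joint ranges: [-2.61, 2.61], [-1.02, 2.33], [0.03, 2.71], [-1.35, 4.49], [0.32, 2.68], [-2.91, 2.91]. Speed limits (rad/s): [2.57, 2.57, 3.14, 3.14, 3.14, 3.14].

### API

Orientations are given as a unit quaternion [x, y, z, w].
In Python, from rig import bot, optics, models gives the robot as it stands.
- The arm moves only by the tool jog_arm, never from a script. Its argument "plan" is a list of rows, each a list of 4 numbers: the shift along the world's x, y, z in cm, then the turn about the world's z in rad. In form: [[x, y, z, roll], ...]. A call has 1 to 8 rows; each row is the pose to reach, as a shift and turn from the pose commanded when the call began; what a row does not reach only later rows make up. A row lasts 1/10 s, in which the tool goes at most 50 mm and 8.59 degrees, less where a joint would pass 70% of its speed; a pose out of reach is approached as far as the arm can. A call with a gripper value outside its range is refused whole. "gripper" is the closure, from -1 (fully open) to 1 (shut), set as the call begins (left out, the last holds). The fingers move at their own pace and stop on an object; "force" is the grip in N (left out, the last holds). Time passes only in rows, so rows that repeat a pose let the fingers close. It gives the time, the measured TCP pose, the force and the opening at its end, in the units of the state.
- bot.sense(): the state, without advancing time (a new reading comes with each control period).
- optics.read_camera(name): name is "scene" or "top" or "wrist"; returns the picture (400x640x3 uint8, red, green, blue); there is no depth.
- optics.camera_info(name): a dict with "intrinsics" (3x3 intrinsics, pixels), "dist_coeffs" ([k1, k2, p1, p2, k3] as OpenCV has them; the pictures are not rectified), "camera_from_world" (4x4, takes a point from world to camera coordinates). Camera axes: x right, y down, z forward; pixel columns grow to the right and rows downward; lengths in mm; the calibration is good to about 2 mm. A picture is of the moment at which its call begins: read the wrist's pose just before it. camera_info takes no time and is no camera call; for the wrist camera it gives the pose at the moment of the call.
- bot.job_done(): hands the job in, once; it reports no verdict.
Trained networks look in the newest picture that a camera, given by its name, has taken for a name from the list of things; names that differ only in an ending like _2 or _b are one class to them, and where a whole thing is asked for, a point or a joint stands for the part that bears it (a point fixed in the world has none). Each returns a list of dicts, best first, with "p" (0 to 1); they miss things now and then, are a little off and sometimes report something else, mostly with a low value. They report only what shows in the picture. A call takes as long as a camera call. They do not tell look-alikes from the thing itself.
- models.search_frame(camera, label): "extent" ([left, top, right, bottom] as shares, 0 to 1, of the picture: columns of its width, rows of its height, round what is visible of it).
The state is a dict: "time": time; "q": joint angles; "joint_velocities": joint speeds; "tau": joint torques, N m; "tcp_pos": TCP position; "tool_rot": TCP orientation; "contact_force": force on the tool from outside, world axes, zero at the start; "ft_torque": the same for the moment, N m; "width": opening from 0.0 (shut) to 1.0 (fully open).
Only numpy, scipy, OpenCV 4.12 (cv2) and the standard library are available. Lean on these libraries where they do the work, as an engineer would, in place of code of your own. Each camera call takes 0.05 s, during which the arm holds its last target.

## Working session

There is one attempt and no reset: what is moved stays moved. The work goes in short steps, Python scripts to look and compute and a tool call to move; the robot and the scene stay as the last step left them, time stands still between calls to the robot, and variables do not carry over. Pictures are saved under pics/ and viewed, and the job is handed in when it is done.

Besides the shell and the picture viewer there is one more tool, called after "Emit:" by a JSON object that holds its "op" and its "data", one argument or row to a line. jog_arm: Moves the arm, as the interface text tells. Its arguments: {"type":"object","properties":{"plan":{"type":"array"},"gripper":{"type":"number"},"force":{"type":"number"}},"required":["plan"]}

```bash
mkdir -p pics; ls; python3 - <<'E'
from rig import bot, optics, models
import cv2
print(bot.sense())
for c in ["scene","top","wrist"]:
    im=optics.read_camera(c); cv2.imwrite(f"pics/{c}0.png",im[:,:,::-1])
    i=optics.camera_info(c); print(c,i)
E
```

```text
pics
{'time': 0.0, 'q': array([-1.31157571e+00,  1.24511961e-01,  1.65167625e+00, -3.61093913e-05,
        1.36745787e+00, -8.26137335e-02]), 'joint_velocities': array([-0.00074393, -0.00020992, -0.0004455 , -0.00128141,  0.0010804 ,
       -0.0018623 ]), 'tau': array([ 9.90411559e-05, -4.23614717e+01, -3.65451658e+01, -1.63785035e-04,
        6.89192384e-03,  1.48494369e-06]), 'tcp_pos': array([ 217.69069368, -611.82485275,  230.04723228]), 'tool_rot': array([ 9.85428040e-01,  1.70089751e-01, -1.08154405e-04, -1.02115131e-03]), 'contact_force': array([-0.49321078,  0.02277345,  1.14480827]), 'ft_torque': array([-0.03435319,  0.03868347, -0.01197173]), 'width': 0.9982624463743097}
scene {'intrinsics': array([[488.34575862,   0.        , 327.67430176],
       [  0.        , 488.34575862, 207.48341891],
       [  0.        ,   0.        ,   1.        ]]), 'dist_coeffs': array([-0.12979642,  0.        ,  0.        ,  0.        ,  0.        ]), 'camera_from_world': array([[-2.51933516e-01,  9.67553084e-01,  1.92492278e-02,
         1.55433669e+02],
       [ 6.62367848e-01,  1.86902192e-0
[... 771 characters left out ...]
00000e+00,  0.00000000e+00,  0.00000000e+00,
         1.00000000e+00]])}
wrist {'intrinsics': array([[292.77910216,   0.        , 315.76976027],
       [  0.        , 292.77910216, 202.08831183],
       [  0.        ,   0.        ,   1.        ]]), 'dist_coeffs': array([-0.03558739,  0.        ,  0.        ,  0.        ,  0.        ]), 'camera_from_world': array([[ 3.34879649e-01, -9.42259174e-01, -1.80839871e-03,
        -6.49267497e+02],
       [-9.06328945e-01, -3.22633775e-01,  2.72901614e-01,
        -3.58246485e+01],
       [-2.57727500e-01, -8.97501927e-02, -9.62040248e-01,
         3.78945889e+02],
       [ 0.00000000e+00,  0.00000000e+00,  0.00000000e+00,
         1.00000000e+00]])}
```

View pics/scene0.png

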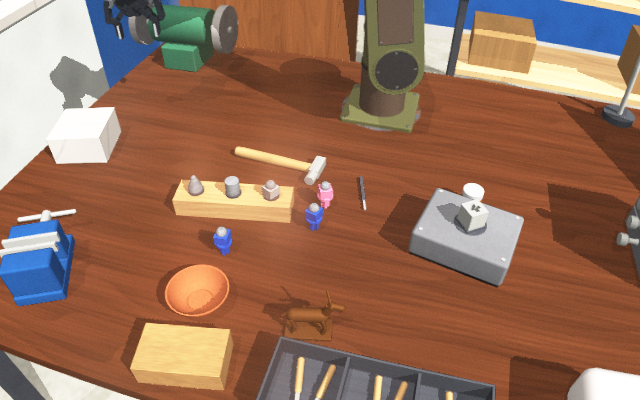

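View pics/top0.png

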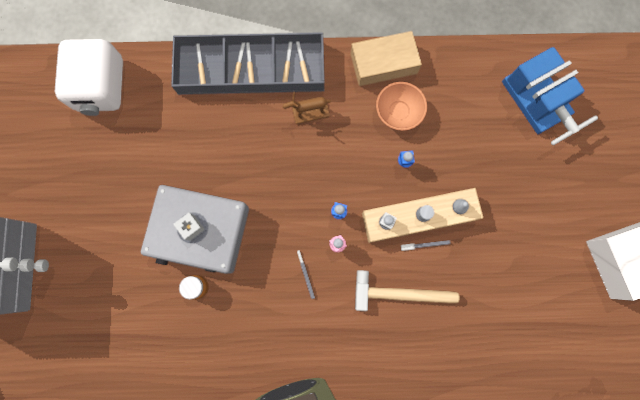

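View pics/wrist0.png

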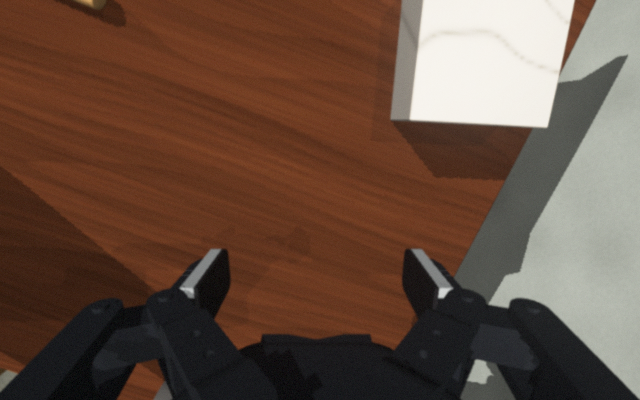

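The top view shows the square bob in the rack's left hole near (388,221), and the socket nose near (187,227). The blue and pink figures are look-alikes. I'll zoom in on both.

```bash
cat > h.py <<'E'
import numpy as np, cv2
from rig import bot, optics, models
def back(c,uv,z,info=None):
    i=info or optics.camera_info(c)
    p=cv2.undistortPoints(np.array(uv,float).reshape(-1,1,2),i["intrinsics"],i["dist_coeffs"]).reshape(-1,2)
    M=i["camera_from_world"];R=M[:3,:3];o=-R.T@M[:3,3]
    d=np.c_[p,np.ones(len(p))]@R
    return o+d*((z-o[2])/d[:,2])[:,None]
def proj(c,P,info=None):
    i=info or optics.camera_info(c);M=i["camera_from_world"]
    return cv2.projectPoints(np.array(P,float).reshape(-1,1,3),cv2.Rodrigues(M[:3,:3])[0],M[:3,3],i["intrinsics"],i["dist_coeffs"])[0].reshape(-1,2)
E
python3 - <<'E'
from h import *
im=cv2.imread("pics/top0.png")
a=cv2.resize(im[185:265,345:425],None,fx=5,fy=5,interpolation=cv2.INTER_CUBIC)
b=cv2.resize(im[187:267,150:230],None,fx=5,fy=5,interpolation=cv2.INTER_CUBIC)
cv2.imwrite("pics/z0.png",np.hstack([a,b]))
s=cv2.imread("pics/scene0.png")
a=cv2.resize(s[150:230,235:315],None,fx=5,fy=5,interpolation=cv2.INTER_CUBIC)
b=cv2.resize(s[175:255,430:510],None,fx=5,fy=5,interpolation=cv2.INTER_CUBIC)
cv2.imwrite("pics/z1.png",np.hstack([a,b]))
print(back("top",[388,221],73),back("top",[187,227],114))
for l in ["bob_block","socket"]:
  for c,n in (("top",1),("scene",1)):
    print(l,c,[(np.round(np.array(r["extent"])*[640,400,640,400],1),r["p"]) for r in models.search_frame(c,l)][:4])
E
```

```text
[[ 496.9587698  -161.77783959   73.        ]] [[489.69475806 263.71959535 114.        ]]
bob_block top [(array([332.7, 203.1, 347.8, 217.7]), 0.76), (array([330.4, 235.1, 345.5, 249.8]), 0.63), (array([402.3, 154.7, 416.2, 169.6]), 0.52), (array([375.1, 212. , 396.7, 231.9]), 0.46)]
bob_block scene [(array([213. , 226.7, 233.7, 254.2]), 0.78), (array([317.5, 179.2, 332.6, 206. ]), 0.76), (array([304.8, 203.1, 324. , 229.1]), 0.72)]
socket top [(array([176.7, 211.7, 207.2, 238.5]), 0.79)]
socket scene [(array([457.5, 202.1, 488.7, 230.6]), 0.96)]
```

View pics/z0.png

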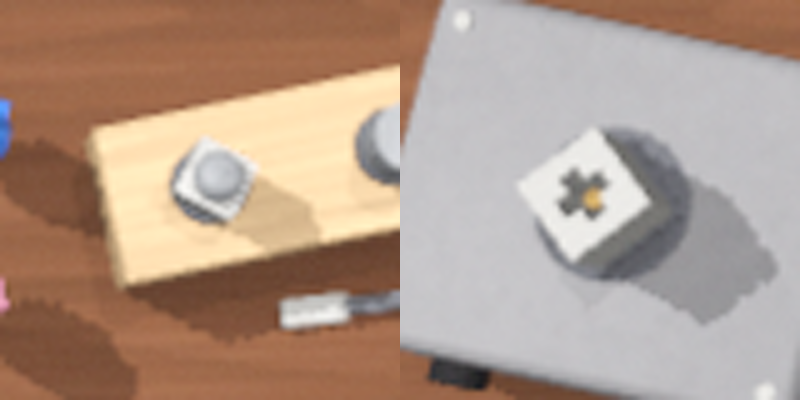

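View pics/z1.png

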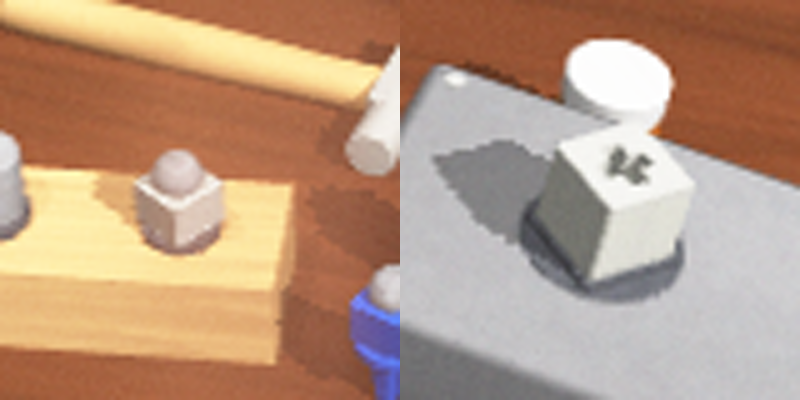

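```bash
python3 - <<'E'
from h import *
A=np.array([(205,137),(258,172),(232,222),(172,185)])/5+[345,185]-0.4
B=np.array([(197,127),(255,197),(175,263),(117,187)])/5+[150,187]-0.4
for n,Q,z in(("bob",A,73),("nose",B,114)):
    P=back("top",Q,z); print(n,P.round(1).tolist(),P.mean(0))
    for k in range(4):
        d=P[(k+1)%4]-P[k]; print(np.linalg.norm(d).round(1),np.degrees(np.arctan2(d[1],d[0])).round(1))
# tool yaw
from scipy.spatial.transform import Rotation as R
s=bot.sense();Rm=R.from_quat(s["tool_rot"]).as_matrix();print(Rm)
M=optics.camera_info("wrist")["camera_from_world"];o=-M[:3,:3].T@M[:3,3];print("cam in tool",Rm.T@(o-s["tcp_pos"]),Rm.T@M[2,:3], s["time"])
E
```

```text
bob [[516.9, -157.5, 73.0], [500.9, -179.9, 73.0], [479.3, -167.5, 73.0], [496.1, -142.1, 73.0]] [ 498.30764374 -161.73061625   73.        ]
27.6 -125.4
25.0 150.1
30.5 56.5
25.9 -36.6
nose [[521.1, 260.3, 114.0], [491.1, 235.5, 114.0], [464.4, 268.1, 114.0], [496.7, 293.0, 114.0]] [493.3334837  264.22207768 114.        ]
39.0 -140.4
42.1 129.3
40.8 37.7
40.9 -53.2
[[ 9.42140168e-01  3.35219164e-01 -1.26644534e-04]
 [ 3.35219186e-01 -9.42140053e-01  4.67894646e-04]
 [ 3.75303640e-05 -4.83276018e-04 -9.99999883e-01]]
cam in tool [  68.73980942    0.21272849 -142.82595815] [-2.73029548e-01 -2.66794192e-04  9.62005611e-01] 0.35
```

Emit:
{"op": "jog_arm", "data": {
  "plan": [
    [3,4.5,0,0.08],
    [6,9,0,0.16],
    [9,13.5,0,0.24],
    [12,18,0,0.32],
    [15,22.5,0,0.4],
    [18,27,0,0.48],
    [21,31.5,0,0.56],
    [24,36,-2,0.635]
  ],
  "gripper": -1
}}

```text
time: 1.15
tcp_pos: [440.7, -279.6, 221.7]
tool_rot: [0.882, 0.471, 0.001, 0.002]
contact_force: [0.5, -1.2, -0.7]
width: 0.999
```

Emit:
{"op": "jog_arm", "data": {
  "plan": [
    [2,4.5,-2,0],
    [4,9,-4,0],
    [4,9,-4,0],
    [4,9,-4,0]
  ]
}}

```text
time: 1.55
tcp_pos: [478.9, -189.4, 178.8]
tool_rot: [0.882, 0.471, -0.001, -0.001]
contact_force: [-0.9, 0.2, -0.2]
width: 1.0
```

```bash
python3 - <<'E'
from h import *
from scipy.spatial.transform import Rotation as R
s=bot.sense();print(s["time"],s["tcp_pos"],s["contact_force"],s["width"]);x=R.from_quat(s["tool_rot"]).as_matrix();print(np.degrees(np.arctan2(x[1,0],x[0,0])),x[:,2])
im=optics.read_camera("wrist");cv2.imwrite("pics/w1.png",im[:,:,::-1])
E
```

```text
1.55 [ 478.88122002 -189.38942251  178.76572415] [-0.90205804  0.19998486 -0.20876403] 0.9999476746753719
56.13755109179061 [-1.49640577e-03  4.39798844e-04 -9.99998784e-01]
```

View pics/w1.png

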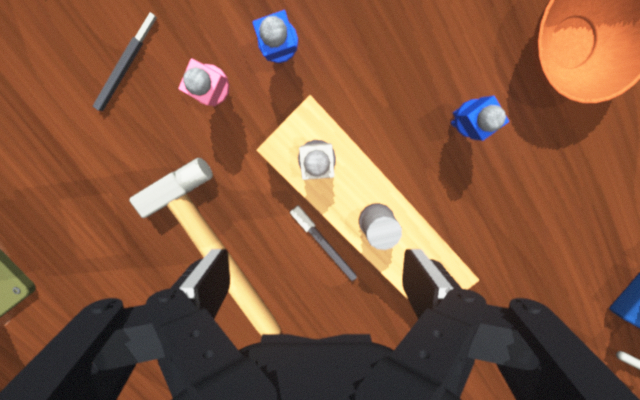

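```bash
python3 - <<'E'
from h import *
im=cv2.imread("pics/w1.png")
cv2.imwrite("pics/z2.png",cv2.resize(im[130:190,285:350],None,fx=9,fy=9,interpolation=cv2.INTER_CUBIC))
E
```

```text
(no output)
```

View pics/z2.png

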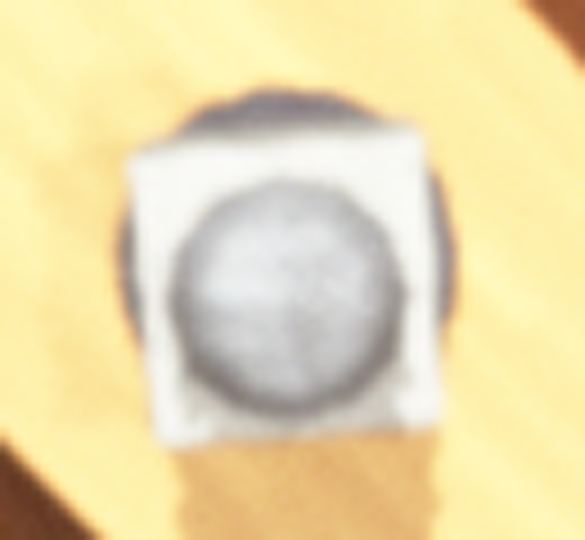

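```bash
python3 - <<'E'
from h import *
A=np.array([(128,160),(420,130),(440,425),(160,445)])/9+[285,130]-0.45
P=back("wrist",A,73); print(P.round(1).tolist(),P.mean(0))
for k in range(4):
    d=P[(k+1)%4]-P[k]; print(np.linalg.norm(d).round(1),np.degrees(np.arctan2(d[1],d[0])).round(1))
E
```

```text
[[492.7, -144.7, 73.0], [516.9, -157.6, 73.0], [503.1, -182.1, 73.0], [479.7, -168.7, 73.0]] [ 498.09551959 -163.25057405   73.        ]
27.4 -28.2
28.1 -119.3
27.0 150.2
27.3 61.6
```

Emit:
{"op": "jog_arm", "data": {
  "plan": [
    [0,0,0,0.075],
    [0,0,0,0.075]
  ]
}}

```text
time: 1.8
tcp_pos: [479.1, -192.4, 180.8]
tool_rot: [0.865, 0.501, 0.0, 0.001]
contact_force: [0.3, 0.6, 0.1]
width: 1.0
```

Emit:
{"op": "jog_arm", "data": {
  "plan": [
    [1.9,2.9,-3,0],
    [1.9,2.9,-3,0],
    [1.9,2.9,-3,0]
  ]
}}

```text
time: 2.1
tcp_pos: [497.6, -162.5, 149.4]
tool_rot: [0.865, 0.501, -0.0, -0.0]
contact_force: [-0.3, -0.7, 0.0]
width: 1.0
```

```bash
python3 - <<'E'
from h import *
from scipy.spatial.transform import Rotation as R
i=optics.camera_info("wrist")
s=bot.sense();print(s["time"],s["tcp_pos"],s["contact_force"],s["width"],abs(s["joint_velocities"]).max());x=R.from_quat(s["tool_rot"]).as_matrix();print(np.degrees(np.arctan2(x[1,0],x[0,0])),x[:,2])
im=optics.read_camera("wrist");cv2.imwrite("pics/w2.png",im[:,:,::-1])
import pickle;pickle.dump(i,open("w2.pkl","wb"))
print(proj("wrist",[498,-163,73],i))
u,v=map(int,proj("wrist",[498,-163,73],i)[0])
print(u,v)
im=cv2.imread("pics/w2.png")
cv2.imwrite("pics/z3.png",cv2.resize(im[v-40:v+40,u-40:u+40],None,fx=7,fy=7,interpolation=cv2.INTER_CUBIC))
E
```

```text
2.1 [ 497.62895287 -162.48154845  149.44260866] [-0.25896637 -0.70388278  0.03229692] 0.9999256710318762 0.021386035360156895
60.17820264791023 [-8.43916217e-04 -1.80841649e-04 -9.99999628e-01]
[[316.77690728 210.32617791]]
316 210
```

View pics/z3.png

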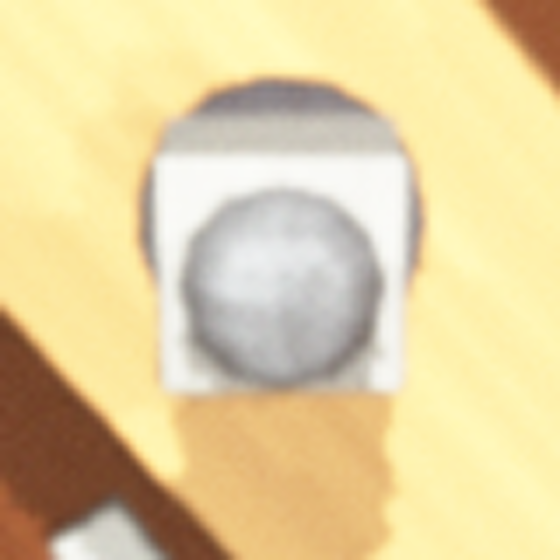

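View pics/w2.png

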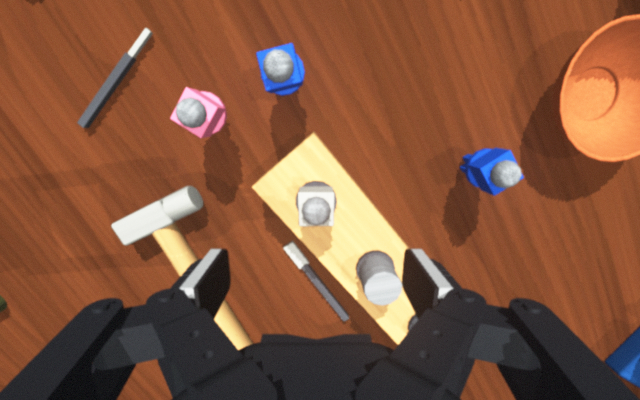

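```bash
python3 - <<'E'
from h import *
import pickle;i=pickle.load(open("w2.pkl","rb"))
A=np.array([(155,150),(408,150),(403,392),(162,392)])/7+[276,170]-0.43
P=back("wrist",A,73,i); print(P.round(1).tolist(),P.mean(0))
for k in range(4):
    d=P[(k+1)%4]-P[k]; print(np.linalg.norm(d).round(1),np.degrees(np.arctan2(d[1],d[0])).round(1))
E
```

```text
[[493.0, -142.2, 73.0], [517.2, -156.0, 73.0], [503.0, -180.5, 73.0], [479.2, -166.9, 73.0]] [ 498.08651423 -161.39622169   73.        ]
27.8 -29.8
28.3 -120.0
27.4 150.2
28.3 60.8
```

Emit:
{"op": "jog_arm", "data": {
  "plan": [
    [0.05,0.1,-4,0],
    [0.05,0.1,-7,0],
    [0.05,0.1,-8.5,0],
    [0.05,0.1,-9.3,0],
    [0.05,0.1,-9.3,0]
  ]
}}

```text
time: 2.65
tcp_pos: [498.4, -161.3, 56.6]
tool_rot: [0.865, 0.502, -0.0, -0.0]
contact_force: [-0.6, -0.5, 0.2]
width: 1.001
```

Emit:
{"op": "jog_arm", "data": {
  "plan": [
    [0,0,-0.3,0],
    [0,0,-0.3,0],
    [0,0,-0.3,0],
    [0,0,-0.3,0],
    [0,0,-0.3,0],
    [0,0,-0.3,0],
    [0,0,-0.3,0],
    [0,0,-0.3,0]
  ],
  "gripper": 1,
  "force": 80
}}

```text
time: 3.45
tcp_pos: [499.3, -161.0, 54.6]
tool_rot: [0.865, 0.502, 0.001, 0.001]
contact_force: [0.4, -0.5, 5.4]
width: 0.308
```

```bash
python3 - <<'E'
from h import *
s=bot.sense();print(s["time"],s["tcp_pos"],s["contact_force"],s["ft_torque"],s["width"]*85)
im=optics.read_camera("wrist");cv2.imwrite("pics/w3.png",im[:,:,::-1])
E
```

```text
3.45 [ 499.25207419 -161.03561369   54.63513633] [ 0.3768351  -0.51240885  5.40670309] [ 0.0924362   0.15633431 -0.00959587] 26.191886775570797
```

View pics/w3.png

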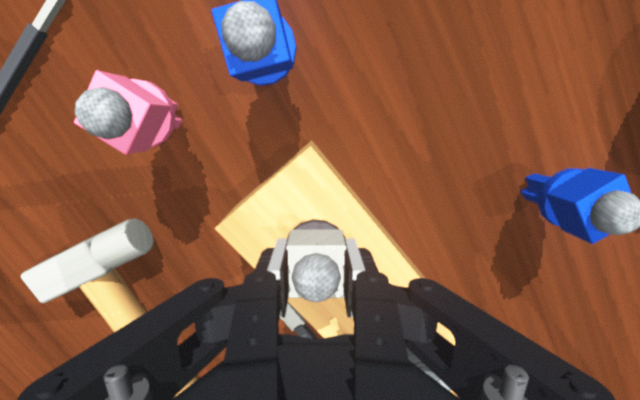

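Emit:
{"op": "jog_arm", "data": {
  "plan": [
    [0,0,2,0],
    [0,0,5,0],
    [0,0,9,0],
    [0,0,13,0],
    [0,0,15,0],
    [0,0,15,0]
  ]
}}

```text
time: 4.1
tcp_pos: [500.2, -161.4, 207.1]
tool_rot: [0.865, 0.502, 0.002, 0.003]
contact_force: [0.3, -0.6, -1.8]
width: 0.308
```

Emit:
{"op": "jog_arm", "data": {
  "plan": [
    [-0.7,4.7,0,-0.05],
    [-1.4,9.4,0,-0.1],
    [-2.1,14.1,0,-0.15],
    [-2.8,18.8,0,-0.2],
    [-3.5,23.5,0,-0.25],
    [-4.2,28.2,0,-0.3],
    [-4.9,32.9,0,-0.35],
    [-5.6,36,0,-0.38]
  ]
}}

```text
time: 4.9
tcp_pos: [440.3, 201.4, 200.6]
tool_rot: [0.944, 0.33, -0.002, -0.0]
contact_force: [0.7, 0.5, -1.9]
width: 0.309
```

Emit:
{"op": "jog_arm", "data": {
  "plan": [
    [0,0,0,0],
    [0,0,0,0]
  ]
}}

```text
time: 5.1
tcp_pos: [441.1, 199.3, 201.0]
tool_rot: [0.944, 0.331, -0.002, 0.0]
contact_force: [0.3, -0.5, -0.3]
width: 0.306
```

```bash
cat >> h.py <<'E'
from scipy.spatial.transform import Rotation as Rn
import pickle
def st():
    s=bot.sense();x=Rn.from_quat(s["tool_rot"]).as_matrix()
    print("t",round(s["time"],2),"tcp",s["tcp_pos"].round(2),"F",s["contact_force"].round(1),"T",s["ft_torque"].round(2),"w",round(s["width"]*85,2),"psi",np.degrees(np.arctan2(x[1,0],x[0,0])).round(2),"tz",x[:,2].round(4),"qd",abs(s["joint_velocities"]).max().round(3))
def snap(c,n):
    i=optics.camera_info(c);im=optics.read_camera(c);cv2.imwrite(f"pics/{n}.png",im[:,:,::-1]);pickle.dump(i,open(n+".pkl","wb"));return cv2.imread(f"pics/{n}.png"),i
E
python3 - <<'E'
from h import *
st()
snap("wrist","w4");snap("top","t4");snap("scene","s4")
E
```

```text
t 5.1 tcp [441.08 199.33 201.02] F [ 0.3 -0.5 -0.3] T [ 0.04  0.02 -0.01] w 25.99 psi 38.61 tz [-0.0038 -0.0017 -1.    ] qd 0.037
```

View pics/w4.png

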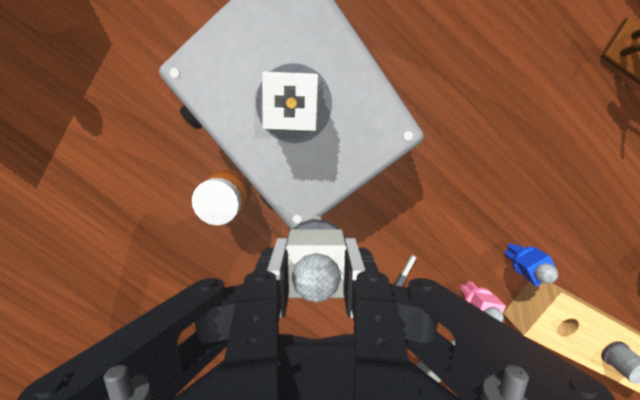

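View pics/s4.png

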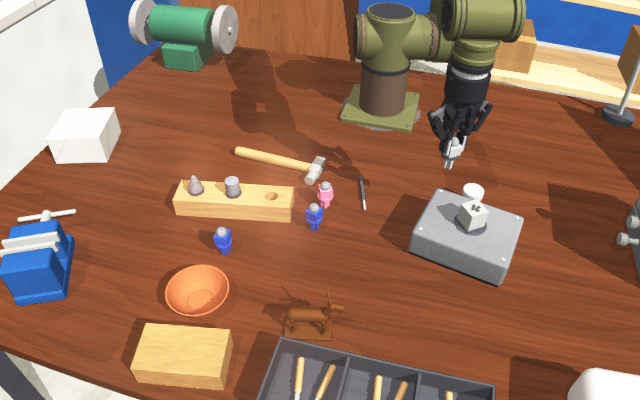

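The wrist view shows the nose and its cross at about (290,101), nearly square to the tool, and the bob held at about (316,265). I'll zoom in to measure both.

```bash
python3 - <<'E'
from h import *
im=cv2.imread("pics/w4.png")
a=cv2.resize(im[65:137,255:327],None,fx=8,fy=8,interpolation=cv2.INTER_CUBIC)
cv2.imwrite("pics/z4.png",a)
b=cv2.resize(im[210:310,265:365],None,fx=6,fy=6,interpolation=cv2.INTER_CUBIC)
cv2.imwrite("pics/z5.png",b)
E
```

```text
(no output)
```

View pics/z4.png

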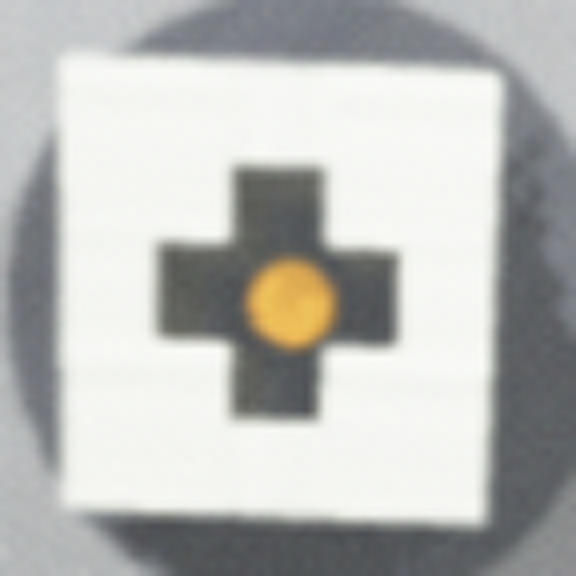

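View pics/z5.png

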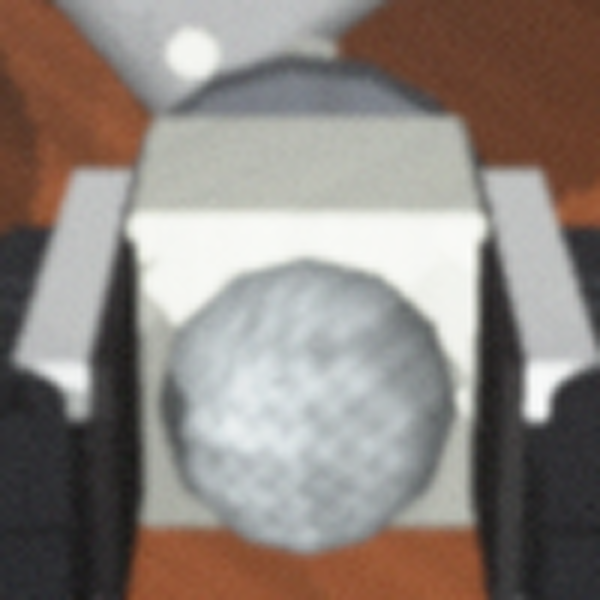

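```bash
python3 - <<'E'
from h import *
i=pickle.load(open("w4.pkl","rb"))
def rep(n,P):
    print(n,P.round(1).tolist(),P.mean(0).round(2))
    for k in range(4):
        d=P[(k+1)%4]-P[k]; print(np.linalg.norm(d).round(1),np.degrees(np.arctan2(d[1],d[0])).round(1))
N=np.array([(60,55),(502,72),(490,524),(62,508)])/8+[255,65]-0.44
rep("nose",back("wrist",N,114,i))
C=np.array([(160,243),(397,250),(397,346),(157,336),(235,166),(322,168),(318,418),(232,417)])/8+[255,65]-.44
P=back("wrist",C,114,i);print("cross",P.mean(0).round(2),P.round(1).tolist())
for a,b in((0,1),(3,2),(4,7),(5,6)):
    d=P[b]-P[a];print(np.linalg.norm(d).round(1),np.degrees(np.arctan2(d[1],d[0])).round(1))
for zt in (217,219.4,221):
  B=np.array([(128,213),(485,213),(478,525),(143,525)])/6+[265,210]-0.42
  P=back("wrist",B,zt,i);rep(("bob",zt),P)
# top cam nose
B=np.array([(197,127),(255,197),(175,263),(117,187)])/5+[150,187]-0.4
im=cv2.imread("pics/t4.png");cv2.imwrite("pics/z6.png",cv2.resize(im[170:300,130:270],None,fx=5,fy=5,interpolation=cv2.INTER_CUBIC)[:600])
E
```

```text
nose [[496.5, 293.7, 114.0], [520.4, 261.3, 114.0], [488.2, 237.0, 114.0], [464.0, 269.9, 114.0]] [492.26 265.5  114.  ]
40.3 -53.6
40.3 -143.0
40.9 126.4
40.3 36.2
cross [492.24 265.62 114.  ] [[489.1, 276.9, 114.0], [502.2, 259.3, 114.0], [495.5, 254.0, 114.0], [482.2, 272.2, 114.0], [498.8, 275.5, 114.0], [503.6, 269.1, 114.0], [485.7, 255.8, 114.0], [480.8, 262.2, 114.0]]
22.0 -53.1
22.5 -53.8
22.3 -143.7
22.3 -143.4
('bob', 217) [[441.5, 217.6, 217.0], [459.0, 195.8, 217.0], [437.1, 177.9, 217.0], [419.7, 199.7, 217.0]] [439.34 197.75 217.  ]
28.0 -51.4
28.2 -140.9
27.8 128.6
28.2 39.4
('bob', 219.4) [[442.6, 218.1, 219.4], [459.7, 196.6, 219.4], [438.2, 179.2, 219.4], [421.2, 200.5, 219.4]] [440.4 198.6 219.4]
27.5 -51.4
27.7 -140.9
27.3 128.6
27.7 39.4
('bob', 221) [[443.2, 218.4, 221.0], [460.2, 197.2, 221.0], [438.9, 180.0, 221.0], [422.1, 201.0, 221.0]] [441.11 199.16 221.  ]
27.1 -51.4
27.3 -140.9
27.0 128.6
27.4 39.4
```

View pics/z6.png

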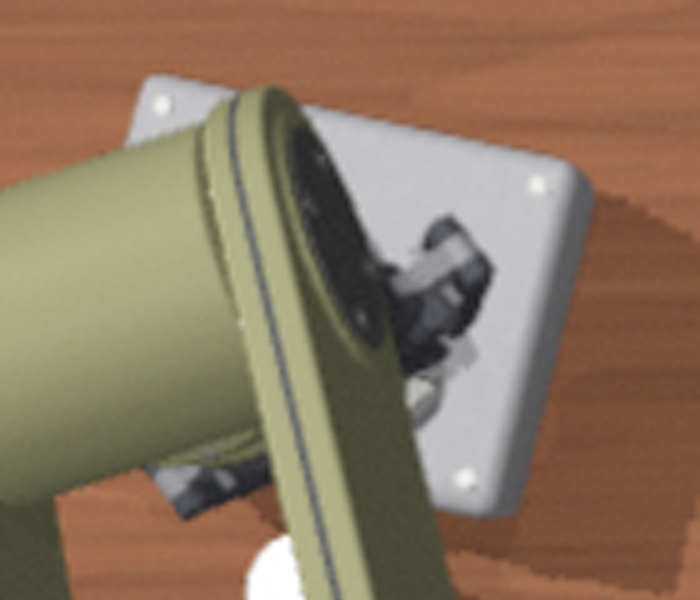

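Emit:
{"op": "jog_arm", "data": {
  "plan": [
    [2,2.7,0,-0.038],
    [4,5.2,-1,-0.038],
    [5.1,6.6,-3,-0.038],
    [5.15,6.65,-3.8,-0.038],
    [5.15,6.65,-3.8,-0.038],
    [5.15,6.65,-3.8,-0.038]
  ]
}}

```text
time: 5.85
tcp_pos: [493.8, 264.6, 165.6]
tool_rot: [0.95, 0.311, -0.0, 0.0]
contact_force: [-0.2, 0.0, -1.3]
width: 0.31
```

```bash
python3 - <<'E'
from h import *
st()
w,_=snap("wrist","w5");s,_=snap("scene","s5");t,_=snap("top","t5")
cv2.imwrite("pics/z7.png",cv2.resize(s[140:250,420:530],None,fx=5,fy=5,interpolation=cv2.INTER_CUBIC))
E
```

```text
t 5.85 tcp [493.8  264.63 165.56] F [-0.2  0.  -1.3] T [ 0.01  0.01 -0.02] w 26.34 psi 36.24 tz [-5.e-04 -4.e-04 -1.e+00] qd 0.016
```

View pics/z7.png

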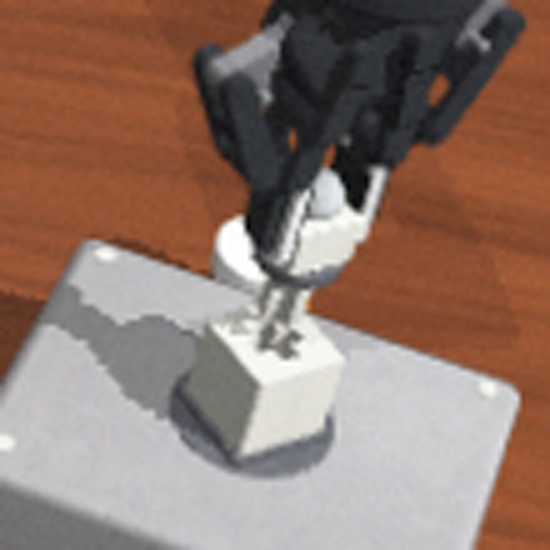

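View pics/w5.png

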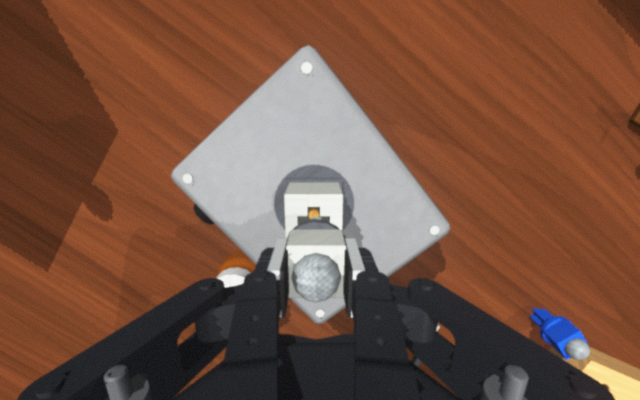

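```bash
python3 - <<'E'
from h import *
im=cv2.imread("pics/w5.png")
cv2.imwrite("pics/z8.png",cv2.resize(im[165:305,250:380],None,fx=4.2,fy=4.2,interpolation=cv2.INTER_CUBIC))
i=pickle.load(open("w5.pkl","rb"))
# predicted nose corners & edges for estimate (492.25,265.5), angle 36.5
a=np.radians(36.5);X=np.array([np.cos(a),np.sin(a)]);Y=np.array([-X[1],X[0]])
c=np.array([492.25,265.5])
pts=[np.r_[c+20*sx*X+20*sy*Y,114] for sx,sy in((1,1),(1,-1))]+[np.r_[c+sx*X+sy*Y,114] for sx,sy in((11.5,4.5),(11.5,-4.5))]
print((( proj("wrist",pts,i)-[250,165]+.4)*4.2).round(1))
E
```

```text
[[144.7 124.1]
 [389.9 122.9]
 [240.4 173.6]
 [294.9 173.3]]
```

View pics/z8.png

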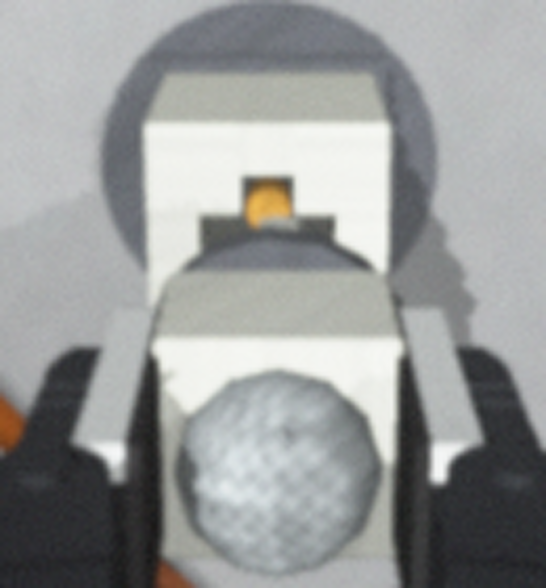

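```bash
python3 - <<'E'
from h import *
i=pickle.load(open("w5.pkl","rb"))
a=np.radians(36.4);X=np.array([np.cos(a),np.sin(a)]);Y=np.array([-X[1],X[0]])
tcp=np.array([493.8,264.63])
Q=lambda l:np.array(l)/4.2+[250,165]-.4
def tool(uv,z): 
    P=back("wrist",Q(uv),z,i)[:,:2]-tcp; return np.c_[P@X,P@Y].round(2).tolist()
zt=165.6+18.4
print("block top far",tool([(155,340),(402,340)],zt),"near",tool([(162,557),(397,557)],zt))
print("block bottom far (14)",tool([(153,340),(400,272),(160,272)],zt-22)[1:])
print("collar top far(18)",tool([(278,236)],zt-22),"collar bottom",tool([(278,236)],zt-28))
print("tip far (8.5, z-58)",tool([(270,223),(299,223),(285,232)],zt-58))
E
```

```text
block top far [[12.6, 13.43], [12.52, -13.71]] near [[-14.88, 13.5], [-14.96, -13.85]]
block bottom far (14) [[11.97, -15.59], [12.06, 14.93]]
collar top far(18) [[16.87, -0.09]] collar bottom [[14.74, -0.08]]
tip far (8.5, z-58) [[6.26, 1.2], [6.24, -3.34], [4.76, -1.15]]
```

```bash
python3 - <<'E'
from h import *
im=cv2.imread("pics/w5.png")
a=cv2.resize(im[198:232,290:340],None,fx=14,fy=14,interpolation=cv2.INTER_CUBIC)
cv2.imwrite("pics/z9.png",a)
i=pickle.load(open("w5.pkl","rb"))
a_=np.radians(36.24);X=np.array([np.cos(a_),np.sin(a_)]);Y=np.array([-X[1],X[0]])
for ox,oz in((-1.2,18.4),(-.7,19.4)):
  c=np.array([493.8,264.63])+ox*X
  for z0,h,w in((58,8.5,2),(54,10,3),(28,10,3)):
    pts=[np.r_[c+sx*X+sy*Y,165.56+oz-z0] for sx,sy in((h,w),(h,-w),(w,h),(w,-h))]
    print(ox,z0,((proj("wrist",pts,i)-[290,198]+.46)*14).round(0).tolist())
s=cv2.imread("pics/s5.png");cv2.imwrite("pics/z10.png",cv2.resize(s[165:225,460:505],None,fx=10,fy=10,interpolation=cv2.INTER_CUBIC))
E
```

```text
-1.2 58 [[324.0, 261.0], [409.0, 261.0], [187.0, 391.0], [546.0, 391.0]]
-1.2 54 [[301.0, 258.0], [432.0, 258.0], [151.0, 401.0], [583.0, 401.0]]
-1.2 28 [[291.0, 466.0], [442.0, 466.0], [118.0, 629.0], [615.0, 628.0]]
-0.7 58 [[324.0, 257.0], [410.0, 257.0], [186.0, 388.0], [547.0, 388.0]]
-0.7 54 [[301.0, 254.0], [432.0, 254.0], [150.0, 398.0], [584.0, 398.0]]
-0.7 28 [[291.0, 464.0], [442.0, 464.0], [116.0, 627.0], [617.0, 627.0]]
```

View pics/z9.png

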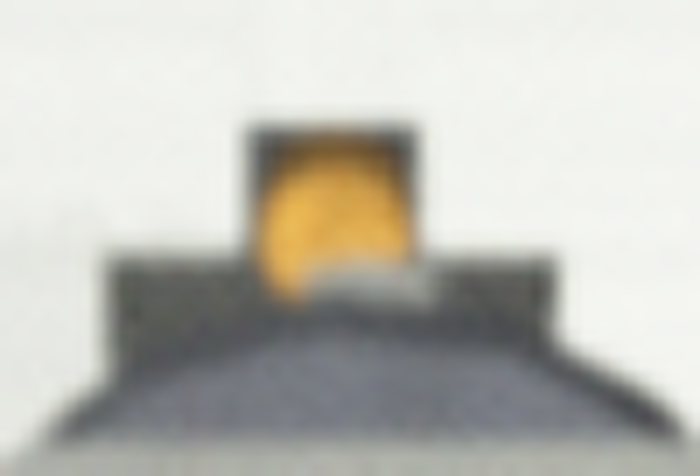

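View pics/z10.png

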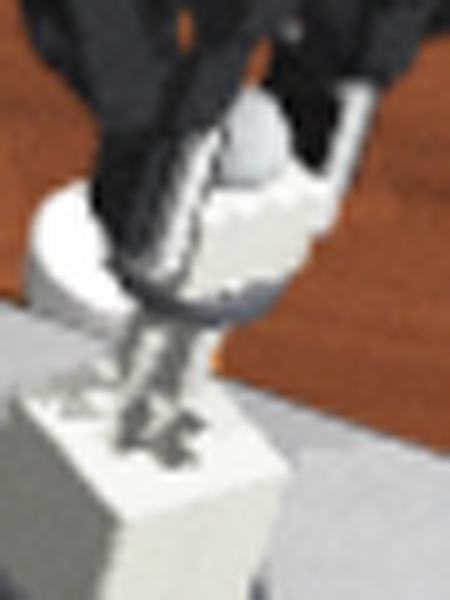

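Emit:
{"op": "jog_arm", "data": {
  "plan": [
    [-0.07,0.17,0,0.003],
    [-0.07,0.17,0,0.003],
    [-0.07,0.17,0,0.003]
  ]
}}

```text
time: 6.3
tcp_pos: [493.2, 267.5, 166.0]
tool_rot: [0.95, 0.313, 0.0, -0.0]
contact_force: [0.5, 0.0, -0.9]
width: 0.307
```

```bash
python3 - <<'E'
from h import *
st()
im,i=snap("wrist","w6")
cv2.imwrite("pics/z11.png",cv2.resize(im[198:232,290:340],None,fx=14,fy=14,interpolation=cv2.INTER_CUBIC))
E
```

```text
t 6.3 tcp [493.23 267.53 165.95] F [ 0.5  0.  -0.9] T [ 0.04 -0.02 -0.  ] w 26.08 psi 36.49 tz [ 6.e-04  3.e-04 -1.e+00] qd 0.006
```

View pics/z11.png

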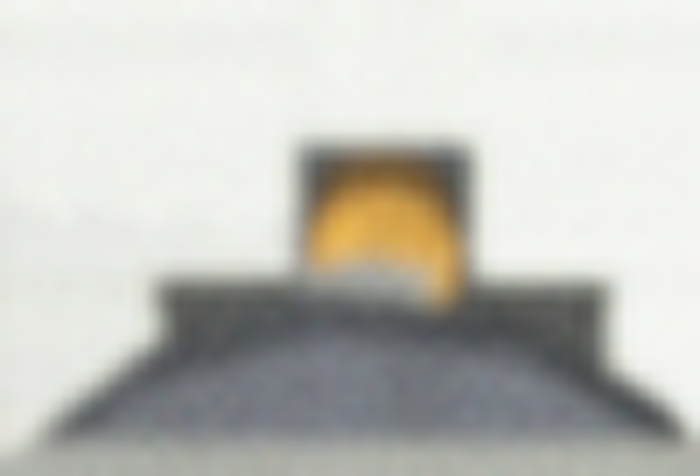

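Emit:
{"op": "jog_arm", "data": {
  "plan": [
    [-0.01,-0.12,-0.6,0],
    [-0.01,-0.12,-0.6,0],
    [-0.01,-0.12,-0.6,0]
  ]
}}

```text
time: 6.65
tcp_pos: [492.8, 266.1, 159.0]
tool_rot: [0.95, 0.313, -0.001, 0.0]
contact_force: [1.0, 1.1, -2.5]
width: 0.309
```

```bash
python3 - <<'E'
from h import *
st()
im,i=snap("wrist","w7");st()
cv2.imwrite("pics/z12.png",cv2.resize(im[198:232,290:340],None,fx=14,fy=14,interpolation=cv2.INTER_CUBIC))
def px(P): return ((proj("wrist",P,i)-[290,198]+.46)*14).round(0).tolist()
a_=np.radians(36.45);X=np.array([np.cos(a_),np.sin(a_)]);Y=np.array([-X[1],X[0]]);c=np.array([492.25,265.5])
print("slot pred",px([np.r_[c+sx*X+sy*Y,114] for sx,sy in((11.5,4.5),(11.5,-4.5),(4.5,11.5),(4.5,-11.5))]))
t=bot.sense()["tcp_pos"]
for ox in(-1.5,-1.2,-.7,0):
  b=t[:2]+ox*X;print("tip pred",ox,px([np.r_[b+sx*X+sy*Y,t[2]+18.4-z] for z,sx,sy in((58,8.5,2),(58,8.5,-2),(54,10,3),(54,10,-3))]))
E
```

```text
t 6.65 tcp [492.83 266.1  158.98] F [ 1.   1.1 -2.5] T [-0.03  0.05 -0.02] w 26.24 psi 36.49 tz [-1.e-03 -4.e-04 -1.e+00] qd 0.008
t 6.7 tcp [493.   266.19 159.25] F [ 0.   0.2 -0.8] T [ 0.09 -0.01  0.05] w 26.47 psi 36.48 tz [-5.e-04 -2.e-04 -1.e+00] qd 0.003
slot pred [[276.0, 158.0], [464.0, 158.0], [132.0, 296.0], [607.0, 296.0]]
tip pred -1.5 [[325.0, 265.0], [410.0, 265.0], [302.0, 262.0], [433.0, 262.0]]
tip pred -1.2 [[325.0, 259.0], [410.0, 259.0], [302.0, 256.0], [433.0, 256.0]]
tip pred -0.7 [[325.0, 249.0], [410.0, 249.0], [302.0, 245.0], [433.0, 245.0]]
tip pred 0 [[325.0, 234.0], [410.0, 234.0], [302.0, 231.0], [433.0, 231.0]]
```

View pics/z12.png

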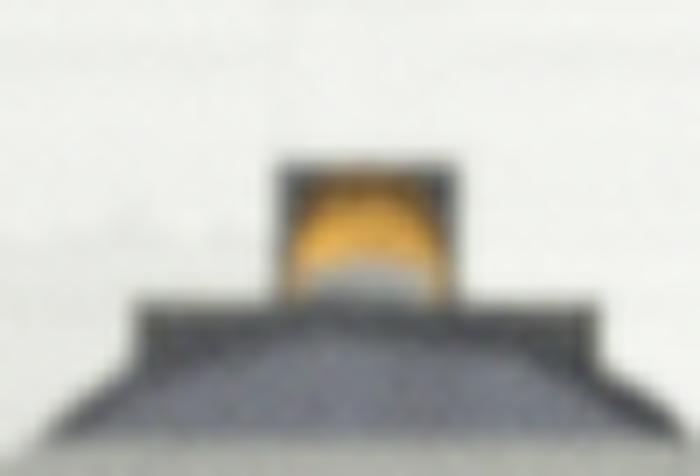

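Emit:
{"op": "jog_arm", "data": {
  "plan": [
    [0.01,0.01,-0.4,0],
    [0.01,0.01,-0.8,0],
    [0.01,0.01,-1.1,0],
    [0.01,0.01,-1.3,0],
    [0.01,0.01,-1.3,0]
  ],
  "force": 110
}}

```text
time: 7.2
tcp_pos: [492.9, 266.2, 146.0]
tool_rot: [0.95, 0.313, -0.0, 0.0]
contact_force: [0.5, -0.1, -2.1]
width: 0.296
```

Emit:
{"op": "jog_arm", "data": {
  "plan": [
    [0,0,-0.5,0],
    [0,0,-1,0],
    [0,0,-1.2,0],
    [0,0,-1.4,0],
    [0,0,-1.4,0]
  ]
}}

```text
time: 7.7
tcp_pos: [493.6, 266.5, 133.2]
tool_rot: [0.95, 0.313, 0.0, -0.0]
contact_force: [0.0, -0.8, 5.4]
width: 0.296
```

Emit:
{"op": "jog_arm", "data": {
  "plan": [
    [0,0,-0.3,0],
    [0,0,-0.6,0],
    [0,0,-0.8,0],
    [0,0,-0.8,0],
    [0,0,-0.8,0]
  ]
}}

```text
time: 8.2
tcp_pos: [493.8, 266.6, 126.2]
tool_rot: [0.95, 0.313, 0.001, -0.0]
contact_force: [-2.8, -1.3, 8.7]
width: 0.301
```

Emit:
{"op": "jog_arm", "data": {
  "plan": [
    [0,0,-0.1,0],
    [0,0,-0.2,0],
    [0,0,-0.2,0]
  ]
}}

```text
time: 8.5
tcp_pos: [493.8, 266.6, 124.3]
tool_rot: [0.95, 0.313, 0.001, -0.0]
contact_force: [-2.8, -1.2, 9.5]
width: 0.298
```

Emit:
{"op": "jog_arm", "data": {
  "plan": [
    [-0.05,-0.03,-0.1,0],
    [-0.05,-0.03,-0.1,0],
    [-0.05,-0.03,-0.1,0]
  ]
}}

```text
time: 8.8
tcp_pos: [493.7, 266.5, 123.8]
tool_rot: [0.95, 0.313, 0.001, -0.0]
contact_force: [-2.2, -1.3, 9.8]
width: 0.301
```

Emit:
{"op": "jog_arm", "data": {
  "plan": [
    [0,0,-0.1,0],
    [0,0,-0.1,0],
    [0,0,-0.1,0]
  ]
}}

```text
time: 9.1
tcp_pos: [493.7, 266.6, 123.8]
tool_rot: [0.95, 0.313, 0.001, -0.0]
contact_force: [-4.3, -2.4, 13.9]
width: 0.297
```

Emit:
{"op": "jog_arm", "data": {
  "plan": [
    [-0.05,-0.03,-0.1,0],
    [-0.05,-0.03,-0.2,0],
    [-0.05,-0.03,-0.2,0],
    [-0.05,-0.03,-0.2,0]
  ]
}}

```text
time: 9.5
tcp_pos: [493.8, 266.6, 123.8]
tool_rot: [0.95, 0.313, 0.002, -0.0]
contact_force: [-8.0, -3.1, 22.9]
width: 0.3
```

```bash
python3 - <<'E'
from h import *
st()
im,i=snap("wrist","w8");s,_=snap("scene","s8");st()
a=cv2.resize(im[180:310,250:380],None,fx=3.07,fy=3.07,interpolation=cv2.INTER_CUBIC);b=cv2.resize(s[165:245,430:510],None,fx=5,fy=5,interpolation=cv2.INTER_CUBIC)
h=min(len(a),len(b));cv2.imwrite("pics/z13.png",np.hstack([a[:h],b[:h]]))
E
```

```text
t 9.5 tcp [493.75 266.59 123.8 ] F [-8.  -3.1 22.9] T [-0.53  1.43 -0.02] w 25.5 psi 36.49 tz [ 0.0032  0.0016 -1.    ] qd 0.001
t 9.6 tcp [493.73 266.58 123.76] F [-7.7 -3.1 21.5] T [-0.57  1.47  0.01] w 25.56 psi 36.49 tz [ 0.0032  0.0015 -1.    ] qd 0.001
```

View pics/z13.png

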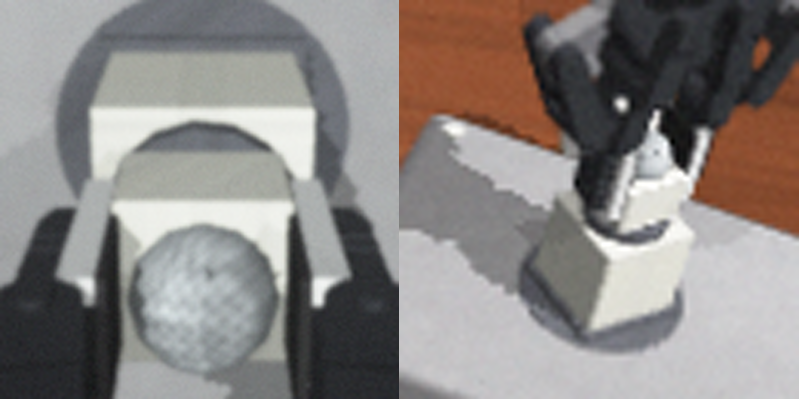

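View pics/s8.png

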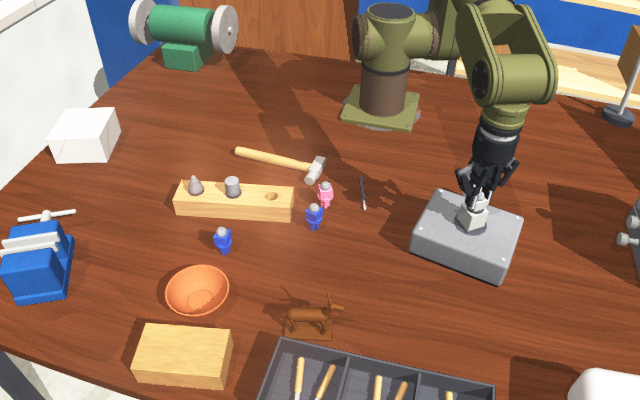

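Emit:
{"op": "jog_arm", "data": {
  "plan": [
    [-0.1,-0.06,0,0],
    [-0.1,-0.06,0,0],
    [-0.1,-0.06,0,0]
  ]
}}

```text
time: 9.9
tcp_pos: [493.7, 266.6, 123.8]
tool_rot: [0.95, 0.313, 0.003, -0.001]
contact_force: [-3.5, -0.1, 19.1]
width: 0.297
```

Emit:
{"op": "jog_arm", "data": {
  "plan": [
    [0,0,-0.1,0],
    [0,0,-0.1,0],
    [0,0,-0.1,0],
    [0,0,-0.1,0],
    [0,0,-0.1,0],
    [0,0,-0.1,0]
  ]
}}

```text
time: 10.5
tcp_pos: [493.7, 266.6, 123.8]
tool_rot: [0.95, 0.313, 0.003, -0.001]
contact_force: [-6.4, -1.1, 24.2]
width: 0.3
```

```bash
python3 - <<'E'
from h import *
st()
bot.job_done()
st()
E
```

```text
t 10.5 tcp [493.74 266.57 123.76] F [-6.4 -1.1 24.2] T [-0.32  1.28 -0.01] w 25.48 psi 36.49 tz [ 0.0058  0.0031 -1.    ] qd 0.003
the job is handed in; nothing more can be done
the job is handed in; nothing more can be done
```

I took the square-shouldered bob out of the rack and turned it about 24° to line up with the socket. I then pushed it down against the ejector spring until its collar sat on the spindle nose. I handed the job in at 10.5 s with the arm still gripping it and pressing it home.

**Seating:** The tool stopped at 123.8 mm, against 123.6 mm expected for a fully seated bob. Further push raised only the force, not the depth. The final downward push was about 24 N, against about 11 N from the spring. The last wrist and scene pictures show the collar flat on the nose.

**Rest of the bench:** The last scene picture shows the other bobs, the look-alikes and the other visible items where they started. The gripper hides the wax jar in that picture, so I could not check it there.

**Small disagreements:**
- The gripper read about 25.5 mm on the 28 mm block.
- A sideways load of about 6 N remained.
- The tool was tilted about 0.4°.
- My first angle for the bob, from the top camera, was about 4° off. I corrected it from the wrist camera before gripping.

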